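# String a saw blade in the sharpening jig and tension it

## Task

Take the long saw blade with the slotted ends off its wooden rack and seat it in the grey sharpening jig with a slot over each of the two upright posts, flat on both blocks. Then wind the jig's tension wheel clockwise by feel: take up the slack and go on until the resistance is firm, at the set tension and not beyond, then let go. Leave the other things on the bench where they are.

Things in the scene. Friction and masses are not known exactly. Their poses are not given: they have to be found in the camera images.
- blade_mid (a point): Centre (half-way up) of the long saw blade: flat steel bar, loose, about 0.22 kg, 246 mm long (y), 6 mm thick (z); middle 22 mm wide (x) for 75 mm either way, 3 mm teeth on one edge 17 to 71 mm from the centre: grip across x at the centre. End lugs 30 mm wide, each with a slot right through, 26 mm (y) by 14 mm, slot centres 100 mm either side of this point. Fits either way round.
- rack: Fixed wooden rack holding the blade at the start, its length along y, origin on the bench: board 70 by 200 mm, 8 mm thick, with two blocks, each 46 mm (x) by 24 mm, centred 62 mm either side of the middle, tops 34 mm above the bench. The blade lies flat on them, so under its middle the fingertips have a 26 mm deep gap.
- jig: Sharpening jig, fixed on the bench: grey plate 100 mm (x) by 365 mm (y), 12 mm thick. Origin on the bench, nominally midway between the posts. Towards +y: sliding block, then wheel; towards -y: fixed-end block. Both blocks are 44 mm (x) by 36 mm (y), tops 36 mm above the bench, where the blade lies: its centre is then 39 mm up, with 24 mm free above the plate under its middle.
- fixed_end (a point): Nominal place of the fixed-end post's axis at its block's top, 100 mm along -y from the jig's origin, 36 mm above the bench. The block is set anew each time: the real post stands within 3.5 mm of here along the jig's y (on the line in x). Post 9 mm thick, 18 mm high, top 6 mm tapering to 4 mm; it yields 1 mm per 8 N on a stiff spring.
- carriage: Sliding block with the other, equal post. Origin on the post's axis at the block's top, 36 mm above the bench. Winding the wheel clockwise drives it along the jig's +y, 8 mm per rad, away from the fixed end. It starts 104.5 to 107.5 mm from the jig's origin: the seated blade has 6 to 16 mm of slack, unknown beforehand. The force between it and the blade is the blade's tension.
- wheel_grip (a point): Centre of the tension wheel, half-way up its rim, 84 mm above the bench, 190 mm along the jig's +y: round black knurled hand wheel, 60 mm diameter, rim 72 to 96 mm above the bench, upright axis, nothing beside it above 60 mm. Can be gripped across its diameter from above at any yaw and turned by the wrist, as often as needed; it stays where it is left.
- wheel (a joint): Wheel angle, rad, growing clockwise from above (tightening); starts at 0 to 0.37, stop at 3.7. Drag while slack about 0.40 N m; at a standstill it may act either way, so compare with slack readings taken the same way. Once the blade bears on both posts it climbs about 0.43 N m per rad. Right: 0.29 above slack (0.23 to 0.35; blade pull 28 to 45 N). Over 0.47 above (60 N) the blade is spoilt.
- short_blade: A short plain flat steel blade, 150 by 16 by 5 mm, without slots, lying on the bench; leave alone.
- screwdriver: Screwdriver lying on the bench; leave alone.
- wrench: Wrench lying on the bench; leave alone.
- mug: White mug; leave alone.
- oil_bottle: Grey oil bottle, 48 mm wide, 120 mm tall; leave alone.
- screw_jar: Glass jar with steel cap, 64 mm wide, 75 mm tall; leave alone.
- file: Flat file with a wooden handle, lying; leave alone.
Not all that is in view belongs to the job. Leave any purple or yellow look-alike of the part that bears blade_mid alone.

How it is judged (in metres and radians):
On the way, in this order (a step that is already met when the one before it is completed fails the run):
1. the blade lies seated flat in the jig, a slot over each post (z of blade_mid in the frame of jig between 0.035 and 0.042 m and x of blade_mid in the frame of jig between -0.006 and 0.006 m and y of blade_mid in the frame of jig between -0.02 and 0.02 m and angle between the y axis of blade_mid and the y axis of jig, either way round below 0.08 rad), for 0.3 s.
2. the blade comes under tension (contact force between blade and carriage above 15 N), for 0.2 s.
At the end, for the whole second after the job is handed in: The blade lies flat and seated on both blocks with a slot over each post (centre 35 to 42 mm above the bench, within 6 mm of the jig's line, aligned within 0.08 rad), at rest, and stays under a pull of 28 to 45 N between blade and sliding block after release (contact force between blade and carriage between 28 and 45 N and z of blade_mid in the frame of jig between 0.035 and 0.042 m and x of blade_mid in the frame of jig between -0.006 and 0.006 m and angle between the y axis of blade_mid and the y axis of jig, either way round below 0.08 rad and linear speed of blade below 0.02 m/s); the robot touches nothing.
It fails at once if the blade is strained: its pull on the sliding block exceeds 60 N (contact force between blade and carriage above 60 N).
It fails at once if a bystander is moved more than 40 mm (distance of any of short_blade, screwdriver, wrench, mug, oil_bottle, screw_jar, file from where it was at the start of the episode above 0.04 m).
It also fails if it takes over 72 s, if anything falls off the work surface, if the arm or the gripper's body presses on something with over 40 N, if the wrist force passes 120 N, or if a joint passes its speed limit or range.

## Robot

A 7-joint arm with a two-finger parallel gripper is mounted at the origin on the work surface. World frame = base frame: x ahead of the robot, y to its left, z up, the work surface at z = 0. Lengths are in m, angles in degrees, forces in N, time in s.
With the tool pointing down it reaches from about 0.425 to 0.875 m from the base axis. Payload 4.7 kg.
Tool frame: the origin (TCP) lies at the very end of the fingers, on their centre line; the grasp point (between the pads) lies 19 mm behind it; z points along the fingers, y is the line along which they close (so a half turn about z gives the same grasp; the last joint's range is limited). The gripper opens to 87 mm and grips with 3 to 60 N. Pads are 19 mm wide; open, the fingers measure 117 mm over their backs; the gripper's body (75 mm by 190 mm) begins 51 mm behind the grasp point.
Start: joints at [69.907, 18.392, -4.016, 83.108, 1.295, 78.541, -3.26], TCP at [0.232, -0.607, 0.223] pointing down, gripper open.
Joint ranges: [-163.93, 163.93], [-17.29, 119.83], [-79.2, 71.16], [3.27, 140.29], [-89.18, 269.18], [5.43, 117.66], [-154.24, 154.24]. Speed limits (degrees/s): [147.25, 147.25, 180, 180, 180, 180, 180].

## Interface

Orientations are given as [roll, pitch, yaw] about the fixed x, y, z axes, in that order (R = Rz(yaw) Ry(pitch) Rx(roll)).
In Python, from cell import get_obs, read_camera, sign_off, silhouettes gives the robot as it stands.
- The arm moves only by the tool play_rows, never from a script. Its argument "steps" is a list that holds one entry, the list of rows, each a list of 7 numbers: the shift along the tool's x, y, z in m, then the turn, a rotation vector about the tool's x, y, z in rad, then the finger opening in m, from 0 to 0.087. A call has 1 to 12 rows; each row shifts and turns the commanded pose from where the row before left it, along the tool's axes as they then stand; what a row does not reach is not made up. A row lasts 1/10 s, in which the tool goes at most 50 mm and 8.59 degrees, less where a joint would pass 70% of its speed; a pose out of reach is approached as far as the arm can. A call is refused whole if a number of a shift passes 0.05 or a number of a turn 0.15, either way. A call with a gripper value outside its range is refused whole. The fingers move at their own pace and stop on an object; "force" is the grip in N (left out, the last holds). Time passes only in rows, so rows that do not move let the fingers close. It gives the time, the measured TCP pose, the force, the opening and the grip force at its end, in the units of the state.
- get_obs(): the state, without advancing time (a new reading comes with each control period).
- read_camera(name): name is "scene" or "top"; returns a dict with "frame" (480x640x3 uint8, red, green, blue), "intrinsics" (3x3 intrinsics, pixels), "view" (4x4, takes a point from world to camera coordinates). Camera axes: x right, y up, looking along -z (the intrinsics and any distortion apply to the point x, -y, -z); pixel columns grow to the right and rows downward; lengths in m; the calibration is good to about 2 mm. A picture is of the moment at which its call begins. There is no depth.
- sign_off(): hands the job in; it is judged then, once.
Trained networks look in the newest picture that a camera, given by its name, has taken for a name from the list of things; names that differ only in an ending like _2 or _b are one class to them, and where a whole thing is asked for, a point or a joint stands for the part that bears it (a point fixed in the world has none). Each returns a list of dicts, best first, with "p" (0 to 1); they miss things now and then, are a little off and sometimes report something else, mostly with a low value. They report only what shows in the picture. A call takes as long as a camera call. They do not tell look-alikes from the thing itself.
- silhouettes(camera, name): "pixels" (480x640 bool, what is visible of it) and "extent" ([left, top, right, bottom] in pixels, round what is visible of it).
The state is a dict: "time_s": time; "qpos": joint angles; "joint_velocities": joint speeds; "effort": joint torques, N m; "tool_pos": TCP position; "tool_rot": TCP orientation; "force": force on the tool from outside, world axes, zero at the start; "wrist_torque": the same for the moment, N m; "grip_width": finger opening in m; "grasp_force": force on a finger pad.
Only numpy, scipy, OpenCV 4.12 (cv2) and the standard library are available. Lean on these libraries where they do the work, as an engineer would, in place of code of your own. Each camera call takes 0.05 s, during which the arm holds its last target. There are 200 camera calls.

## Working session

There is one attempt and no reset: what is moved stays moved. The work goes in short steps, Python scripts to look and compute and a tool call to move; the robot and the scene stay as the last step left them, time stands still between calls to the robot, and variables do not carry over. Pictures are saved under pics/ and viewed, at most 10 in all, crops included, and the job is handed in when it is done.

Besides the shell and the picture viewer there is one more tool, called after "Call:" in YAML: its name, and indented under it one key for each argument. play_rows: Moves the arm, as the interface text tells. Its arguments: {"type":"object","properties":{"steps":{"type":"array","items":{"type":"array","items":{"type":"array","items":{"type":"number"}}}},"force":{"type":"number"}},"required":["steps"]}

```bash
mkdir -p pics; ls; python3 - <<'E'
from cell import *
import cv2
o=get_obs();print(o)
for c in("scene","top"):
    r=read_camera(c);cv2.imwrite(f"pics/{c}0.png",r["frame"][:,:,::-1]);print(r["intrinsics"],r["view"])
    for n in("blade_mid","rack","jig","carriage","wheel","short_blade"):
        print(c,n,[(round(d["p"],2),d["extent"]) for d in silhouettes(c,n)][:4])
E
```

```text
pics
{'time_s': 0.0, 'qpos': array([69.90576695, 18.43844571, -4.01527853, 83.17653907,  1.29573819,
       78.5410191 , -3.26220327]), 'joint_velocities': array([-0.00113698,  0.03245504, -0.02310596,  0.07245204, -0.01536012,
       -0.12800273, -0.05105105]), 'effort': array([-2.88895499e-04, -4.91295254e+01, -4.04369496e-01, -3.12530100e+01,
       -6.40480220e-02,  4.38670255e-02,  2.12813875e-04]), 'tool_pos': array([ 0.23164386, -0.60671397,  0.22145411]), 'tool_rot': array([-1.79889283e+02,  6.67710241e-03,  2.09017294e+01]), 'force': array([-0.56828627,  0.47924519, -0.18326209]), 'wrist_torque': array([-0.00796809,  0.00116738,  0.02044888]), 'grasp_force': 0.0, 'grip_width': 0.08709060728548397}
[[458.46141877   0.         322.33337078]
 [  0.         458.46141877 241.460475  ]
 [  0.           0.           1.        ]] [[-5.65122248e-01  8.25007148e-01  2.26567656e-04  3.26098586e-01]
 [-5.06624557e-01 -3.47249844e-01  7.89144540e-01  1.68780767e-01]
 [ 6.51128561e-01  4.45848352e-01  6.14207493e-01 -1.26519207e+00]
 [ 0.00000000e+00  0.00000000e+00  0.00000000e+00  1.000
[... 603 characters left out ...]
         513.34057472 233.68227258]
 [  0.           0.           1.        ]] [[ 0.00256173 -0.99999516 -0.00176394 -0.05497943]
 [ 0.99333977  0.00234148  0.11519821 -0.48509441]
 [-0.11519352 -0.0020473   0.99334096 -1.12341195]
 [ 0.          0.          0.          1.        ]]
top blade_mid [(0.84, [212.6, 286.1, 321.0, 311.0]), (0.77, [373.5, 206.3, 441.2, 305.9]), (0.74, [375.8, 358.2, 488.0, 379.7])]
top rack [(0.8, [368.5, 209.6, 436.7, 299.4])]
top jig [(0.52, [147.6, 171.4, 320.4, 228.3])]
top carriage [(0.68, [186.0, 183.7, 220.0, 207.3])]
top wheel [(0.92, [148.8, 172.9, 182.4, 199.5]), (0.44, [368.8, 209.8, 437.4, 301.4])]
top short_blade [(0.81, [340.1, 138.6, 402.5, 160.0])]
```

View pics/top0.png

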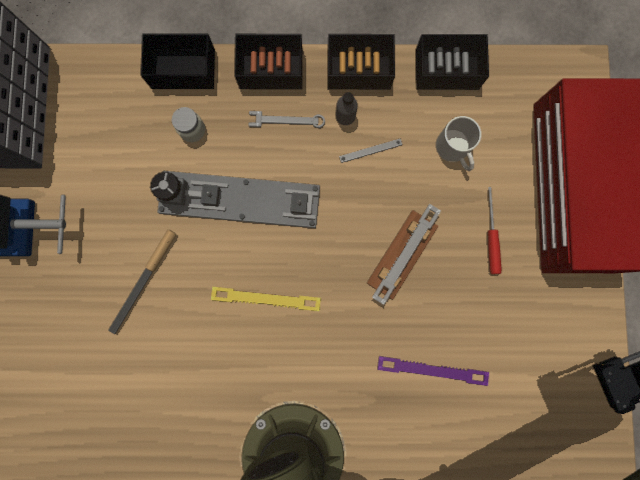

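View pics/scene0.png

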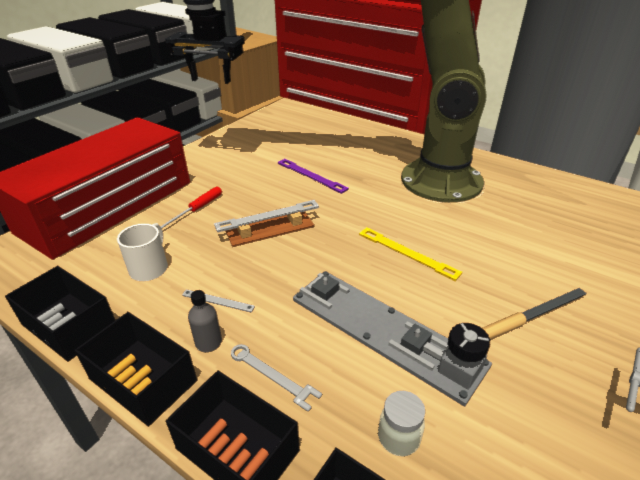

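The candidates in the top picture are the steel blade on the wooden rack (375–441, 206–306), yellow (212–320, 287–310) and purple (377–488, 357–384). Only the steel one lies on the rack, so it fits the description. I'll confirm that in a crop.

```bash
cat > h.py <<'E'
import numpy as np, cv2
from cell import *
def ray(r,px,z):
    K,V=r["intrinsics"],r["view"];px=np.atleast_2d(px).astype(float)
    d=np.c_[(px-K[[0,1],[2,2]])/K[0,0],np.ones(len(px))]*[1,-1,-1]
    R,t=V[:3,:3],V[:3,3];c=-R.T@t;d=d@R
    return (c+d*((z-c[2])/d[:,2])[:,None])[:,:2]
def proj(r,P):
    K,V=r["intrinsics"],r["view"];p=(np.atleast_2d(P)@V[:3,:3].T+V[:3,3])*[1,-1,-1]
    return (p@K.T)[:,:2]/p[:,2:]
E
python3 - <<'E'
from h import *
t=read_camera("top");s=read_camera("scene")
for d in silhouettes("top","blade_mid"):
    e=d["extent"]
    if 360<e[0] and e[1]<250:
        ys,xs=np.nonzero(d["pixels"]);P=ray(t,np.c_[xs,ys],.038).astype(np.float32)
        print("blade",cv2.minAreaRect(P),P.mean(0))
for d in silhouettes("scene","blade_mid"):
    e=d["extent"]
    if 190<e[0]<240 and e[1]<210:
        ys,xs=np.nonzero(d["pixels"]);P=ray(s,np.c_[xs,ys],.038).astype(np.float32)
        print("blade sc",cv2.minAreaRect(P),P.mean(0))
for c,r in(("top",t),("scene",s)):
    for n,z in(("wheel",.096),("carriage",.036),("jig",.012),("rack",.008)):
        d=silhouettes(c,n)
        if d:
            ys,xs=np.nonzero(d[0]["pixels"]);P=ray(r,np.c_[xs,ys],z).astype(np.float32);print(c,n,cv2.minAreaRect(P),P.mean(0))
im=np.zeros((600,800,3),np.uint8)
f=t["frame"]
def put(f,x0,y0,x1,y1,k,X,Y):
    c=cv2.resize(f[y0:y1,x0:x1],None,fx=k,fy=k,interpolation=cv2.INTER_CUBIC);im[Y:Y+c.shape[0],X:X+c.shape[1]]=c
put(f,145,165,325,233,4,0,0)
put(f,365,200,445,310,2.9,0,276)
put(s["frame"],290,265,495,410,2.2,240,276)
cv2.imwrite("pics/crop1.png",im[:,:,::-1])
E
```

```text
blade ((0.4423708915710449, -0.2503435015678406), (0.0329408198595047, 0.24858827888965607), 57.82272720336914) [ 0.44324803 -0.25053626]
blade sc ((0.4393076002597809, -0.24813610315322876), (0.04343937337398529, 0.24773865938186646), 59.24367904663086) [ 0.44741485 -0.25185856]
top wheel ((0.5791231989860535, 0.2734161615371704), (0.06355142593383789, 0.058433011174201965), 46.50675582885742) [0.5794158  0.27320063]
top carriage ((0.5734941363334656, 0.20740167796611786), (0.07673224061727524, 0.04430178925395012), 82.89960479736328) [0.572243   0.19817139]
top jig ((0.5685755610466003, 0.14102354645729065), (0.38897430896759033, 0.10539903491735458), 84.7553482055664) [0.5691765  0.14305869]
top rack ((0.44323670864105225, -0.24530553817749023), (0.07410819083452225, 0.2030331790447235), 57.57992935180664) [ 0.44301805 -0.24179187]
scene wheel ((0.7865504026412964, -0.08891203254461288), (0.1387857049703598, 0.04498320445418358), 51.3906364440918) [ 0.79135185 -0.08176672]
scene carriage ((0.5815350413322449, 0.21031412482261658), (0.07286500185728073, 0.054159123450517654), 85.7503890991211) [0.58268726 0.2033723 ]
scene jig ((0.5410798192024231, 0.13253983855247498), (0.36815953254699707, 0.16732224822044373), 84.55490112304688) [0.57038915 0.17295142]
scene rack ((0.4452446699142456, -0.23968654870986938), (0.07755688577890396, 0.19940216839313507), 57.51688766479492) [ 0.44753644 -0.2393714 ]
```

View pics/crop1.png

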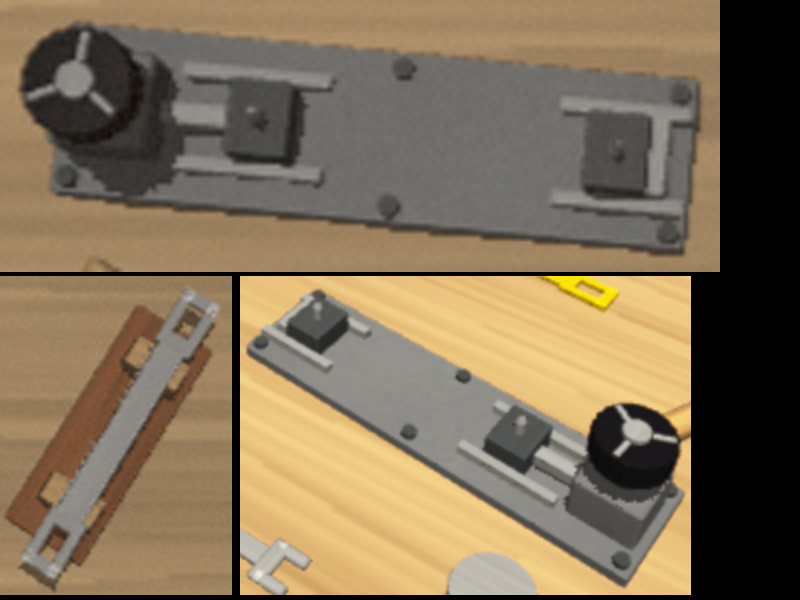

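The crop confirms it: plain grey steel with slotted ends, on the rack. The fixed post tip is near top px (299.5, 201.8) and the carriage post tip near (209, 194). Next I fit the jig pose from these points in both views.

```bash
cat > fit.py <<'E'
from h import *
from scipy.optimize import least_squares
t=read_camera("top");s=read_camera("scene")
T=lambda u,v:((u+.5)/4+145-.5,(v+.5)/4+165-.5)
S=lambda u,v:((u-239.5)/2.2+290-.5,(v-275.5)/2.2+265-.5)
obs=[(t,T(698,79),'c',(.05,-.1825)),(t,T(684,251),'c',(-.05,-.1825)),(t,T(52,192),'c',(-.05,.1825)),
(s,S(248,348),'c',(.05,-.1825)),(s,S(626,575),'c',(.05,.1825)),(s,S(683,490),'c',(-.05,.1825)),
(t,T(617,147),'f',0),(s,S(318,301),'f',0),(t,T(254,113),'k',0),(s,S(521,418),'k',0),(t,T(75,79),'w',0),(s,S(637,431),'w',0)]
def pts(p):
    x,y,a,f,k,zw=p;R=np.array([[np.cos(a),-np.sin(a)],[np.sin(a),np.cos(a)]])
    o=[]
    for r,px,kind,q in obs:
        l,z={'c':(q,.012),'f':((0,f),.054),'k':((0,k),.054),'w':((0,.19),zw)}[kind]
        o.append(np.r_[R@l+[x,y],z])
    return o
res=lambda p:np.concatenate([proj(r,P)[0]-px for (r,px,_,_),P in zip(obs,pts(p))])
o=least_squares(res,[.57,.1,-.09,-.1,.106,.1],loss='soft_l1')
print(o.x.round(4),np.degrees(o.x[2]));print(res(o.x).reshape(-1,2).round(1))
a=o.x[2];print("wheel",o.x[:2]+.19*np.array([-np.sin(a),np.cos(a)]),"mid",o.x[:2]+(o.x[3]+o.x[4])/2*np.array([-np.sin(a),np.cos(a)]))
E
python3 fit.py
python3 - <<'E'
from h import *
from scipy.optimize import minimize
R={c:read_camera(c) for c in("top","scene")};M={}
for c,f in(("top",lambda e:e[0]>360 and e[1]<250),("scene",lambda e:190<e[0]<240 and e[1]<210)):
    M[c]=[d["pixels"] for d in silhouettes(c,"blade_mid") if f(d["extent"])][0]
sec=[(-.123,-.075,.015),(-.075,.075,.011),(.075,.123,.015)]
def mask(r,x,y,a,k=4):
    m=np.zeros((480*k,640*k),np.uint8);c,s=np.cos(a),np.sin(a)
    def poly(Q,v):
        p=proj(r,[[x+c*u-s*w,y+s*u+c*w,z] for u,w,z in Q]);h=cv2.convexHull(((p+.5)*k).astype(np.float32)).astype(np.int32);cv2.fillPoly(m,[h],v)
    for a0,a1,w in sec: poly([(i,j,z) for i in(-w,w) for j in(a0,a1) for z in(.034,.04)],1)
    for q in(-.1,.1):poly([(i,j,.04) for i in(-.007,.007) for j in(q-.012,q+.012)],0)
    return cv2.resize(m.astype(np.float32),(640,480),interpolation=cv2.INTER_AREA)
for cs in(["top"],["top","scene"]):
    f=lambda p:sum(np.abs(mask(R[c],p[0]/100,p[1]/100,p[2]/10)-M[c]).sum() for c in cs)
    o=minimize(f,[44.2,-25,10.09],method="Nelder-Mead",options=dict(initial_simplex=[[44.2,-25,10.09],[44.6,-25,10.09],[44.2,-24.6,10.09],[44.2,-25,10.4]]))
    print(cs,o.x[:2]/100,np.degrees(o.x[2]/10),o.fun,[M[c].sum() for c in cs])
E
```

```text
[ 0.5664  0.1272 -0.0847 -0.1381  0.0642  0.1206] -4.855299029244638
[[  1.    0.2]
 [  0.7   0.2]
 [ -0.3   1.2]
 [ -2.9  -1.8]
 [ -0.6   0.6]
 [ -0.1  -1.7]
 [ -0.6  -0.3]
 [ -0.7  -0.1]
 [ -0.9   0.3]
 [ -0.1  -2.2]
 [-22.9  -2.5]
 [ 28.5   2.7]]
wheel [0.58246786 0.3164708 ] mid [0.56325702 0.09031289]
['top'] [ 0.44140449 -0.24920075] 57.988231255005914 112.9375 [np.int64(1172)]
['top', 'scene'] [ 0.44081527 -0.248856  ] 58.0599141504414 264.8125 [np.int64(1172), np.int64(843)]
```

The plate isn't centred on the jig origin, so I'll free its offset.

```bash
sed -i "s/x,y,a,f,k,zw=p/x,y,a,f,k,zw,e=p/; s/{'c':(q,.012)/{'c':((q[0],q[1]+e) if kind=='c' else 0,.012)/; s/.106,.1\],loss/.106,.1,.04],loss/" fit.py; python3 fit.py
```

```text
[ 0.5637  0.0874 -0.0904 -0.0982  0.1045  0.0986  0.0416] -5.180996374629134
[[ 0.4  0.2]
 [-0.1  0.2]
 [-1.1  0.3]
 [-2.3 -1.5]
 [-0.2  1.9]
 [ 0.5 -0.4]
 [-0.6 -0.4]
 [-0.8 -0. ]
 [-1.1 -0.2]
 [-0.2 -1.6]
 [-0.7  0.5]
 [-0.4 -0. ]]
wheel [0.58081252 0.27659825] mid [0.56393795 0.09049411]
```

Call:
play_rows:
  steps:
    - [[0.05,0,0,0,0,-0.14,0.07],[0.05,0,0,0,0,-0.14,0.07],[0.05,0,0,0,0,-0.14,0.07],[0.05,0,0,0,0,-0.14,0.07],[0,0,0,0,0,-0.14,0.07],[0,0,0,0,0,-0.14,0.07],[0,0,0,0,0,-0.14,0.07],[0,0,0,0,0,-0.14,0.07]]

```text
time_s: 2.5
tool_pos: [0.3978, -0.4998, 0.2226]
tool_rot: [-180.0, 0.0, 85.4]
force: [-0.4, 0.1, -0.3]
grip_width: 0.07
grasp_force: 0.0
```

Call:
play_rows:
  steps:
    - [[0.05,0.0045,0,0,0,0,0.06],[0.05,0.0045,0,0,0,0,0.06],[0.05,0.0045,0,0,0,0,0.06],[0.05,0.0045,0,0,0,0,0.06],[0.05,0.0045,0,0,0,-0.1366,0.06],[0,0,0.01,0,0,-0.1366,0.06],[0,0,0.02,0,0,-0.1366,0.06],[0,0,0.02,0,0,-0.1366,0.06],[0,0,0.02,0,0,-0.1366,0.06],[0,0,0.01,0,0,-0.1366,0.06],[0,0,0,0,0,-0.1366,0.06],[0,0,0,0,0,-0.1366,0.06]]

```text
time_s: 3.7
tool_pos: [0.4411, -0.2536, 0.1422]
tool_rot: [180.0, -0.0, 148.0]
force: [0.7, -0.8, 0.8]
grip_width: 0.0602
grasp_force: 0.0
```

Call:
play_rows:
  steps:
    - [[0,0,0,0,0,0,0.06]]

```text
time_s: 3.8
tool_pos: [0.4414, -0.2537, 0.1426]
tool_rot: [-180.0, 0.0, 147.7]
force: [0.2, 0.1, -0.2]
grip_width: 0.06
grasp_force: 0.0
```

Call:
play_rows:
  steps:
    - [[0.0024,0.0038,0.03,0,0,0,0.05],[0,0,0.03,0,0,0,0.05],[0,0,0.03,0,0,0,0.05],[0,0,0.02,0,0,0,0.05],[0,0,0.0126,0,0,0,0.05],[0,0,0,0,0,0,0.05],[0,0,0,0,0,0,0.0],[0,0,0,0,0,0,0.0],[0,0,0,0,0,0,0.0],[0,0,0,0,0,0,0.0],[0,0,0,0,0,0,0.0],[0,0,0,0,0,0,0.0]]
  force: 40

```text
time_s: 5.0
tool_pos: [0.4417, -0.2496, 0.0206]
tool_rot: [-180.0, 0.1, 147.7]
force: [-1.5, 0.9, 4.3]
grip_width: 0.021
grasp_force: 40.0
```

Call:
play_rows:
  steps:
    - [[0,0,-0.02,0,0,0,0.0],[0,0,-0.03,0,0,0,0.0],[0,0,-0.03,0,0,0,0],[0.0098,0.044,0,0,0,0,0.0],[0.0098,0.044,0,0,0,0,0.0],[0.0098,0.044,0,0,0,0,0.0],[0.0098,0.044,0,0,0,0,0.0],[0.0098,0.044,0,0,0,0,0.0],[0.0098,0.044,0,0,0,0,0.0],[0.0098,0.044,0,0,0,0,0.0],[0.0098,0.044,0,0,0,0,0.0]]

```text
time_s: 6.1
tool_pos: [0.563, 0.0916, 0.0992]
tool_rot: [-179.9, -0.0, 147.7]
force: [1.3, -0.2, -2.3]
grip_width: 0.021
grasp_force: 40.0
```

Call:
play_rows:
  steps:
    - [[0,0,0,0,0,0.11,0],[0,0,0,0,0,0.11,0],[0,0,0,0,0,0.11,0],[0,0,0,0,0,0.11,0],[0,0,0,0,0,0.11,0],[0,0,0,0,0,0.11,0],[0,0,0,0,0,0.11,0],[0,0,0,0,0,0.11,0],[0,0,0,0,0,0.11,0],[0,0,0,0,0,0.11,0],[0,0,0,0,0,0,0]]

```text
time_s: 7.2
tool_pos: [0.5626, 0.09, 0.0991]
tool_rot: [-179.9, 0.0, 84.6]
force: [-1.3, -0.4, -2.8]
grip_width: 0.0213
grasp_force: 40.0
```

Call:
play_rows:
  steps:
    - [[0,0,0.025,0,0,0,0],[0,0,0.02,0,0,0,0],[0,0,0.002,0,0,0,0],[0,0,0,0,0,0,0],[0,0,0,0,0,0,0]]

```text
time_s: 7.7
tool_pos: [0.5641, 0.0904, 0.0539]
tool_rot: [179.9, -0.0, 84.7]
force: [0.4, 0.0, -2.4]
grip_width: 0.0208
grasp_force: 40.0
```

```bash
python3 - <<'E'
from h import *
t=read_camera("top");s=read_camera("scene");print(get_obs()["tool_pos"],get_obs()["tool_rot"])
im=np.zeros((600,800,3),np.uint8)
def put(f,x0,y0,x1,y1,k,X,Y):
    c=cv2.resize(f[y0:y1,x0:x1],None,fx=k,fy=k,interpolation=cv2.INTER_CUBIC);im[Y:Y+c.shape[0],X:X+c.shape[1]]=c
put(t["frame"],165,160,325,230,5,0,0)
put(s["frame"],295,225,465,360,1,0,360)
put(s["frame"],300,240,380,300,5,0,350) if 0 else None
put(s["frame"],300,235,370,285,5,0,350)
put(s["frame"],390,290,470,340,5,400,350)
cv2.imwrite("pics/crop2.png",im[:,:,::-1])
E
```

```text
[0.56421933 0.09037815 0.05414119] [ 1.79882663e+02 -1.77387909e-02  8.46857397e+01]
```

View pics/crop2.png

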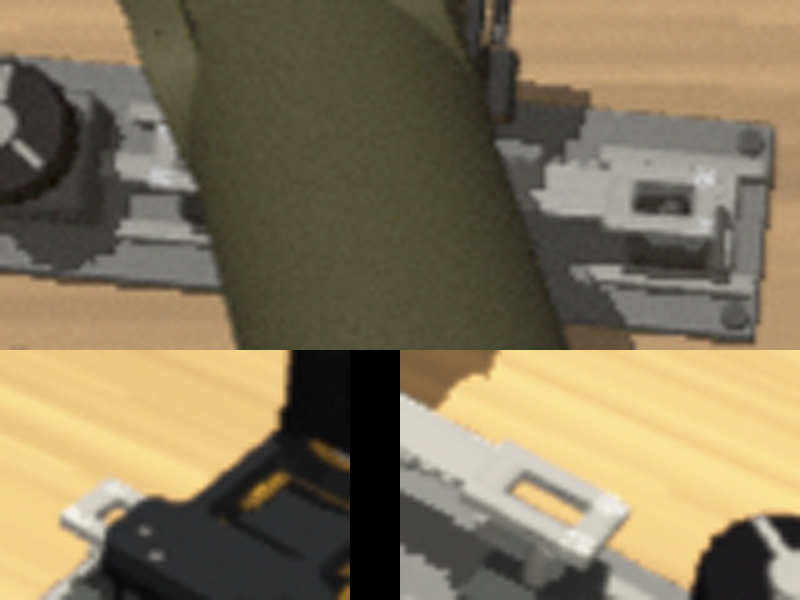

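The fixed-end slot shows in the top view, centred near crop (664, 202), with the post tip inside it at (672, 202). The carriage slot shows in the scene view near crop (551, 500). I'll compare both in the jig's axes.

```bash
python3 - <<'E'
from h import *
t=read_camera("top");s=read_camera("scene")
a=np.radians(-5.18);o=np.array([.5637,.0874]);R=np.array([[np.cos(a),-np.sin(a)],[np.sin(a),np.cos(a)]])
L=lambda P:((P-o)@R).round(4)
T=lambda u,v:((u+.5)/5+164.5,(v+.5)/5+159.5)
S=lambda u,v:((u-399.5)/5+389.5,(v-349.5)/5+289.5)
print("fixed slot",L(ray(t,T(664,202),.0705)),"post",L(ray(t,T(673,202),.054)), "post before",L(ray(t,(298.9,201.4),.054)))
print("car slot scene",L(ray(s,S(551,500),.0705)),"post before scene",L(ray(s,(417.5,329.4),.054)),"top",L(ray(t,(208.1,192.9),.054)))
print("expected blade centre",L(np.array([[.5642,.0904]])))
# model projection of slot corners for check
for q in(-.1,.1):
    c=np.array([.5642,.0904]);al=np.radians(84.69-90);A=np.array([[np.cos(al),-np.sin(al)],[np.sin(al),np.cos(al)]])
    for r,n in((t,"t"),(s,"s")):
        P=[np.r_[A@[i,q+j]+c,.0735] for i,j in((-.007,-.013),(.007,-.013),(.007,.013),(-.007,.013))]
        p=proj(r,P); print(n,q,((p-[164.5,159.5])*5 if n=="t" else (p-[389.5,289.5])*5+[399.5,349.5]).round(0).tolist())
E
```

```text
fixed slot [[-0.0009 -0.0972]] post [[ 0.0024 -0.1002]] post before [[-0.0008 -0.0998]]
car slot scene [[-0.0041  0.1045]] post before scene [[0.0031 0.1067]] top [[-0.0004  0.1021]]
expected blade centre [[0.0002 0.003 ]]
t -0.1 [[692.0, 218.0], [695.0, 186.0], [636.0, 180.0], [632.0, 212.0]]
s -0.1 [[62.0, 222.0], [38.0, 240.0], [92.0, 270.0], [115.0, 250.0]]
t 0.1 [[234.0, 175.0], [238.0, 143.0], [179.0, 138.0], [175.0, 169.0]]
s 0.1 [[518.0, 469.0], [496.0, 493.0], [565.0, 531.0], [586.0, 506.0]]
```

```bash
python3 - <<'E'
from h import *
t=read_camera("top");s=read_camera("scene")
im=np.zeros((600,800,3),np.uint8)
def put(f,x0,y0,x1,y1,k,X,Y):
    c=cv2.resize(f[y0:y1,x0:x1],None,fx=k,fy=k,interpolation=cv2.INTER_NEAREST);im[Y:Y+c.shape[0],X:X+c.shape[1]]=c
put(t["frame"],175,170,215,210,10,0,0)
put(t["frame"],280,185,320,215,10,400,0)
put(s["frame"],400,300,450,350,5,0,400)if 0 else None
put(s["frame"],395,305,445,335,8,0,360)
put(s["frame"],300,245,345,275,8,400,360)
cv2.imwrite("pics/crop3.png",im[:,:,::-1])
E
```

```text
(no output)
```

View pics/crop3.png

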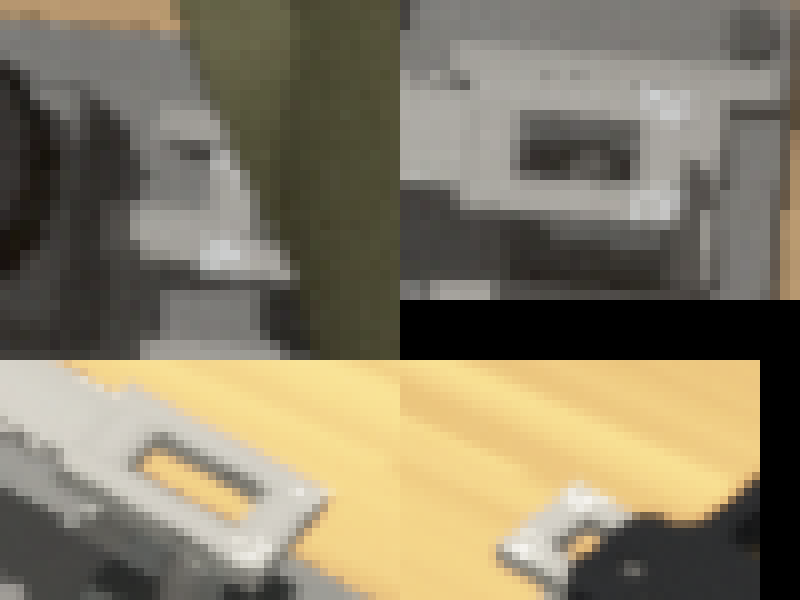

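Call:
play_rows:
  steps:
    - [[-0.0015,0.0008,0.006,0,0,0,0],[0,0,0.005,0,0,0,0],[0,0,0.002,0,0,0,0],[0,0,0.002,0,0,0,0],[0,0,0.002,0,0,0,0],[0,0,0.002,0,0,0,0],[0,0,0,0,0,0,0]]

```text
time_s: 8.7
tool_pos: [0.5638, 0.0886, 0.0336]
tool_rot: [-180.0, 0.0, 84.7]
force: [0.1, 0.6, -2.2]
grip_width: 0.0213
grasp_force: 40.0
```

Call:
play_rows:
  steps:
    - [[0,0,0.002,0,0,0,0],[0,0,0.002,0,0,0,0],[0,0,0.002,0,0,0,0],[0,0,0.002,0,0,0,0],[0,0,0.0015,0,0,0,0],[0,0,0,0,0,0,0]]

```text
time_s: 9.3
tool_pos: [0.5638, 0.0886, 0.0241]
tool_rot: [-180.0, 0.0, 84.7]
force: [-0.1, -0.2, -2.9]
grip_width: 0.0212
grasp_force: 40.0
```

Call:
play_rows:
  steps:
    - [[0,0,0.001,0,0,0,0],[0,0,0.0005,0,0,0,0],[0,0,0.0005,0,0,0,0],[0,0,0,0,0,0,0]]

```text
time_s: 9.7
tool_pos: [0.564, 0.0886, 0.0226]
tool_rot: [180.0, 0.0, 84.7]
force: [-1.1, -0.3, -0.4]
grip_width: 0.0215
grasp_force: 40.0
```

Call:
play_rows:
  steps:
    - [[0,0,0,0,0,0,0.05],[0,0,0,0,0,0,0.05],[0,0,-0.02,0,0,0,0.06],[0,0,-0.04,0,0,0,0.087],[0,0,-0.05,0,0,0,0.087],[0,0,0,0,0,0,0.087]]

```text
time_s: 10.3
tool_pos: [0.569, 0.0901, 0.1401]
tool_rot: [179.2, -0.1, 84.7]
force: [0.6, 0.1, 1.0]
grip_width: 0.0614
grasp_force: 0.0
```

Call:
play_rows:
  steps:
    - [[0.047,0,0,0,0,0,0.087],[0.047,0,0,0,0,-0.14,0.087],[0,0,0,0,0,-0.143,0.087],[0,0,0,0,0,-0.143,0.087],[0,0,0,0,0,-0.143,0.087],[0,0,0,0,0,-0.143,0.087],[0,0,0,0,0,-0.143,0.087],[0,0,0,0,0,-0.143,0.087],[0,0,0,0,0,-0.143,0.087],[0,0,0,0,0,-0.143,0.087],[0,0,0,0,0,-0.143,0.087],[0,0,0,0,0,-0.143,0.087]]

```text
time_s: 11.5
tool_pos: [0.573, 0.1822, 0.1324]
tool_rot: [180.0, 0.0, 174.9]
force: [0.1, 0.1, 0.5]
grip_width: 0.0871
grasp_force: 0.0
```

```bash
python3 - <<'E'
from h import *
o=get_obs();print(o["time_s"],o["tool_pos"],o["tool_rot"],o["qpos"],o["wrist_torque"])
t=read_camera("top");s=read_camera("scene")
im=np.zeros((600,800,3),np.uint8)
def put(f,x0,y0,x1,y1,k,X,Y):
    c=cv2.resize(f[y0:y1,x0:x1],None,fx=k,fy=k,interpolation=cv2.INTER_CUBIC);im[Y:Y+c.shape[0],X:X+c.shape[1]]=c
put(t["frame"],145,165,345,233,4,0,0)
put(s["frame"],290,245,495,380,2.4,0,276)
cv2.imwrite("pics/crop4.png",im[:,:,::-1])
E
```

```text
11.5 [0.57295336 0.18224916 0.13236911] [1.79991441e+02 3.54731881e-02 1.74946132e+02] [ 20.31007872  23.33650556 -50.17954181  95.504252    18.89729351
  70.05494187  50.84807432] [ 0.10056482 -0.09712972  0.01331427]
```

View pics/crop4.png

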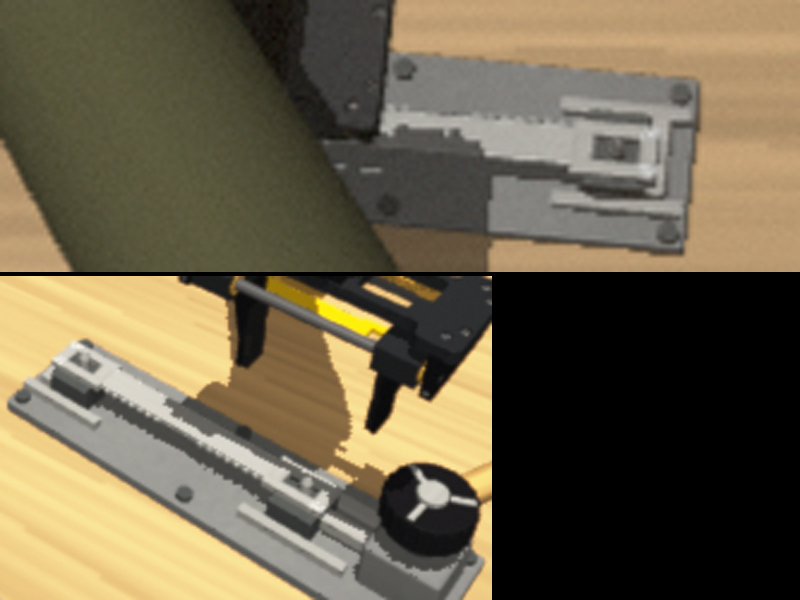

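Crop 4 shows the blade flat, with both posts standing through the slots (top crop 617,148; scene crop 85,362 and 307,482). Now the wheel.

Call:
play_rows:
  steps:
    - [[0,0.045,0,0,0,0,0.087],[0,0.045,0,0,0,0,0.087],[0.0007,0.0036,0,0,0,0,0.087],[0,0,0,0,0,0,0.087],[0,0,0,0,0,0,0.087]]

```text
time_s: 12.1
tool_pos: [0.5811, 0.2742, 0.1321]
tool_rot: [-179.9, 0.0, 174.5]
force: [0.2, 0.0, -0.8]
grip_width: 0.0871
grasp_force: 0.0
```

```bash
python3 - <<'E'
from h import *
o=get_obs();print(o["time_s"],o["tool_pos"],o["tool_rot"],o["qpos"],o["wrist_torque"])
s=read_camera("scene")
cv2.imwrite("pics/crop5.png",cv2.resize(s["frame"][220:400,380:560],None,fx=3.2,fy=3.2,interpolation=cv2.INTER_CUBIC)[:,:,::-1])
E
```

```text
12.1 [0.58111617 0.27423748 0.13207141] [-1.79919373e+02  8.46544300e-03  1.74471217e+02] [  9.49818529  28.72265026 -49.40713777  89.32291822  22.57176967
  72.45859068  41.14660667] [ 0.03907535 -0.1650074  -0.0285294 ]
```

View pics/crop5.png

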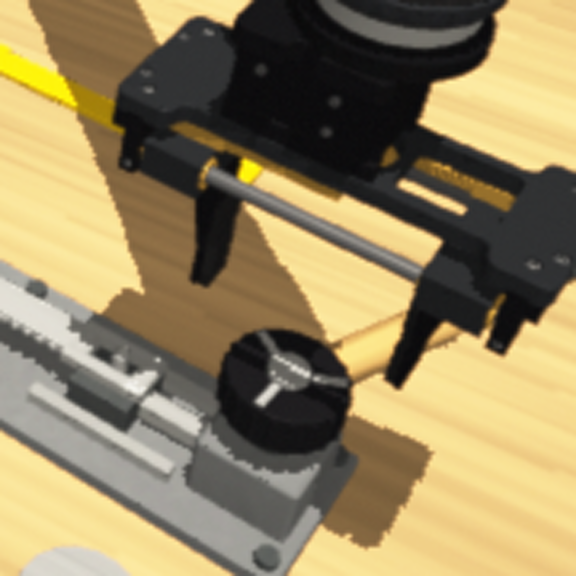

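Call:
play_rows:
  steps:
    - [[0,0,0.02,0,0,0,0.087],[0,0,0.02,0,0,0,0.087],[0,0,0.015,0,0,0,0.087],[0,0,0.01,0,0,0,0.087],[0,0,0,0,0,0,0.05],[0,0,0,0,0,0,0.05],[0,0,0,0,0,0,0.05],[0,0,0,0,0,0,0.05],[0,0,0,0,0,0,0.05]]
  force: 15

```text
time_s: 13.05
tool_pos: [0.5812, 0.276, 0.0682]
tool_rot: [180.0, 0.1, 174.6]
force: [-0.7, -0.3, 1.4]
grip_width: 0.0596
grasp_force: 15.0
```

```bash
cat > st.py <<'E'
from cell import *
o=get_obs();print({k:(o[k].round(3) if hasattr(o[k],"round") else o[k]) for k in o if k not in("joint_velocities","effort")})
E
python3 st.py
```

```text
{'time_s': 13.05, 'qpos': array([  8.193,  32.176, -47.624,  92.696,  25.428,  66.449,  39.239]), 'tool_pos': array([0.581, 0.276, 0.068]), 'tool_rot': array([1.79958e+02, 7.10000e-02, 1.74620e+02]), 'force': array([-0.661, -0.254,  1.386]), 'wrist_torque': array([ 0.151, -0.145, -0.024]), 'grasp_force': 14.999909866601229, 'grip_width': 0.0596282613507209}
```

Call:
play_rows:
  steps:
    - [[0,0,0,0,0,0,0.05],[0,0,0,0,0,0,0.05],[0,0,0,0,0,0.05,0.05],[0,0,0,0,0,0.05,0.05],[0,0,0,0,0,0.05,0.05],[0,0,0,0,0,0.05,0.05],[0,0,0,0,0,0.05,0.05]]
  force: 50

```text
time_s: 13.75
tool_pos: [0.5813, 0.2761, 0.0682]
tool_rot: [179.9, 0.1, 160.3]
force: [0.5, 0.7, 3.2]
grip_width: 0.0595
grasp_force: 50.0
```

```bash
python3 st.py
```

```text
{'time_s': 13.75, 'qpos': array([  6.301,  31.142, -44.828,  92.758,  23.581,  65.863,  26.091]), 'tool_pos': array([0.581, 0.276, 0.068]), 'tool_rot': array([1.79942e+02, 7.90000e-02, 1.60263e+02]), 'force': array([0.501, 0.746, 3.211]), 'wrist_torque': array([ 0.171, -0.23 ,  0.443]), 'grasp_force': 49.99832128174603, 'grip_width': 0.05954959430437524}
```

Call:
play_rows:
  steps:
    - [[0,0,0,0,0,0.05,0.05],[0,0,0,0,0,0.05,0.05],[0,0,0,0,0,0.05,0.05],[0,0,0,0,0,0.05,0.05]]

```text
time_s: 14.15
tool_pos: [0.5813, 0.2762, 0.0682]
tool_rot: [179.9, 0.1, 148.8]
force: [0.9, 0.9, 4.1]
grip_width: 0.0591
grasp_force: 50.0
```

```bash
python3 st.py
```

```text
{'time_s': 14.15, 'qpos': array([  4.775,  30.386, -42.611,  92.811,  22.148,  65.435,  15.586]), 'tool_pos': array([0.581, 0.276, 0.068]), 'tool_rot': array([1.79915e+02, 6.80000e-02, 1.48810e+02]), 'force': array([0.864, 0.93 , 4.062]), 'wrist_torque': array([ 0.135, -0.232,  0.416]), 'grasp_force': 49.99863593839109, 'grip_width': 0.05914854760840868}
```

Call:
play_rows:
  steps:
    - [[0,0,0,0,0,0.05,0.05],[0,0,0,0,0,0.05,0.05],[0,0,0,0,0,0.05,0.05],[0,0,0,0,0,0.05,0.05]]

```text
time_s: 14.55
tool_pos: [0.5814, 0.2762, 0.0682]
tool_rot: [179.9, 0.1, 137.4]
force: [-0.0, 0.6, 2.7]
grip_width: 0.059
grasp_force: 50.0
```

```bash
python3 st.py | grep -o "force.*"
```

```text
force': array([-0.048,  0.615,  2.732]), 'wrist_torque': array([ 0.155, -0.29 ,  0.38 ]), 'grasp_force': 49.99887943267822, 'grip_width': 0.05903554616094146}
```

Call:
play_rows:
  steps:
    - [[0,0,0,0,0,0.05,0.05],[0,0,0,0,0,0.05,0.05],[0,0,0,0,0,0.05,0.05],[0,0,0,0,0,0.05,0.05]]

```text
time_s: 14.95
tool_pos: [0.5815, 0.2763, 0.0682]
tool_rot: [179.9, 0.0, 125.9]
force: [1.4, 0.7, 3.0]
grip_width: 0.0594
grasp_force: 50.0
```

```bash
python3 st.py | grep -o "force.*"
```

```text
force': array([1.45 , 0.654, 2.954]), 'wrist_torque': array([ 0.225, -0.254,  0.344]), 'grasp_force': 49.99921292066574, 'grip_width': 0.05936837539069167}
```

Call:
play_rows:
  steps:
    - [[0,0,0,0,0,0.05,0.05],[0,0,0,0,0,0.05,0.05],[0,0,0,0,0,0.05,0.05],[0,0,0,0,0,0.05,0.05]]

```text
time_s: 15.35
tool_pos: [0.5816, 0.2764, 0.0682]
tool_rot: [179.9, -0.0, 114.4]
force: [0.4, 2.0, 2.7]
grip_width: 0.0592
grasp_force: 50.0
```

```bash
python3 st.py | grep -o "force.*"
```

```text
force': array([0.398, 2.007, 2.711]), 'wrist_torque': array([ 0.193, -0.341,  0.392]), 'grasp_force': 49.999624555930495, 'grip_width': 0.059213814338577586}
```

Call:
play_rows:
  steps:
    - [[0,0,0,0,0,0.05,0.05],[0,0,0,0,0,0.05,0.05]]

```text
time_s: 15.55
tool_pos: [0.5816, 0.2764, 0.0682]
tool_rot: [179.9, -0.0, 108.7]
force: [1.7, 1.8, 1.5]
grip_width: 0.0593
grasp_force: 50.0
```

```bash
python3 st.py | grep -o "wrist.*"
```

```text
wrist_torque': array([ 0.208, -0.296,  0.429]), 'grasp_force': 49.99971485696733, 'grip_width': 0.05933268366965523}
```

Call:
play_rows:
  steps:
    - [[0,0,0,0,0,0.05,0.05],[0,0,0,0,0,0.05,0.05]]

```text
time_s: 15.75
tool_pos: [0.5817, 0.2764, 0.0682]
tool_rot: [179.8, -0.0, 103.0]
force: [1.8, 1.5, 2.9]
grip_width: 0.0589
grasp_force: 50.0
```

```bash
python3 st.py | grep -o "wrist.*"
```

```text
wrist_torque': array([ 0.282, -0.351,  0.39 ]), 'grasp_force': 49.9998689442873, 'grip_width': 0.058862383170759945}
```

Call:
play_rows:
  steps:
    - [[0,0,0,0,0,0.05,0.05],[0,0,0,0,0,0.05,0.05]]

```text
time_s: 15.95
tool_pos: [0.5817, 0.2764, 0.0682]
tool_rot: [179.8, -0.1, 97.2]
force: [2.4, 2.1, 2.0]
grip_width: 0.059
grasp_force: 50.0
```

```bash
python3 st.py | grep -o "wrist.*"
```

```text
wrist_torque': array([ 0.291, -0.4  ,  0.397]), 'grasp_force': 49.999774508178234, 'grip_width': 0.05904503590029789}
```

Call:
play_rows:
  steps:
    - [[0,0,0,0,0,0.05,0.05],[0,0,0,0,0,0.05,0.05]]

```text
time_s: 16.15
tool_pos: [0.5818, 0.2764, 0.0682]
tool_rot: [179.8, -0.1, 91.5]
force: [2.2, 1.5, 2.0]
grip_width: 0.0586
grasp_force: 50.0
```

```bash
python3 st.py | grep -o "wrist.*"
```

```text
wrist_torque': array([ 0.275, -0.369,  0.437]), 'grasp_force': 49.99980510212481, 'grip_width': 0.058602201667709755}
```

Call:
play_rows:
  steps:
    - [[0,0,0,0,0,0.05,0.05],[0,0,0,0,0,0.05,0.05]]

```text
time_s: 16.35
tool_pos: [0.5819, 0.2764, 0.0683]
tool_rot: [179.8, -0.1, 85.8]
force: [1.9, 1.2, 2.8]
grip_width: 0.059
grasp_force: 50.0
```

```bash
python3 st.py | grep -o "wrist.*"
```

```text
wrist_torque': array([ 0.292, -0.38 ,  0.377]), 'grasp_force': 49.999791104346514, 'grip_width': 0.059039603483009316}
```

Call:
play_rows:
  steps:
    - [[0,0,0,0,0,0.05,0.05],[0,0,0,0,0,0.05,0.05]]

```text
time_s: 16.55
tool_pos: [0.5819, 0.2764, 0.0682]
tool_rot: [179.9, -0.1, 80.1]
force: [2.1, 1.8, 1.7]
grip_width: 0.059
grasp_force: 50.0
```

```bash
python3 st.py | grep -o "wrist.*"
```

```text
wrist_torque': array([ 0.206, -0.36 ,  0.417]), 'grasp_force': 49.99984150752425, 'grip_width': 0.059016949427072855}
```

Call:
play_rows:
  steps:
    - [[0,0,0,0,0,0.05,0.05],[0,0,0,0,0,0.05,0.05]]

```text
time_s: 16.75
tool_pos: [0.5819, 0.2764, 0.0682]
tool_rot: [179.9, -0.1, 74.3]
force: [2.1, 1.7, 2.3]
grip_width: 0.0585
grasp_force: 50.0
```

```bash
python3 st.py | grep -o "wrist.*"
```

```text
wrist_torque': array([ 0.255, -0.452,  0.423]), 'grasp_force': 49.99985980801284, 'grip_width': 0.058488264286612884}
```

Call:
play_rows:
  steps:
    - [[0,0,0,0,0,0.05,0.05],[0,0,0,0,0,0.05,0.05]]

```text
time_s: 16.95
tool_pos: [0.582, 0.2763, 0.0682]
tool_rot: [179.9, -0.1, 68.6]
force: [2.0, 0.8, 1.8]
grip_width: 0.0589
grasp_force: 50.0
```

```bash
python3 st.py | grep -o "wrist.*"
```

```text
wrist_torque': array([ 0.252, -0.449,  0.462]), 'grasp_force': 49.99990448355675, 'grip_width': 0.05894384520870152}
```

Call:
play_rows:
  steps:
    - [[0,0,0,0,0,0.05,0.05],[0,0,0,0,0,0.05,0.05]]

```text
time_s: 17.15
tool_pos: [0.582, 0.2763, 0.0683]
tool_rot: [179.9, -0.1, 62.9]
force: [2.8, 1.3, 1.5]
grip_width: 0.0591
grasp_force: 50.0
```

```bash
python3 st.py | grep -o "wrist.*"
```

```text
wrist_torque': array([ 0.226, -0.472,  0.454]), 'grasp_force': 49.99961659312248, 'grip_width': 0.059148246613654615}
```

Call:
play_rows:
  steps:
    - [[0,0,0,0,0,0.05,0.05],[0,0,0,0,0,0.05,0.05]]

```text
time_s: 17.35
tool_pos: [0.5821, 0.2763, 0.0682]
tool_rot: [179.9, -0.2, 57.1]
force: [2.3, 1.4, 1.2]
grip_width: 0.0591
grasp_force: 50.0
```

```bash
python3 st.py | grep -o "wrist.*"
```

```text
wrist_torque': array([ 0.307, -0.495,  0.449]), 'grasp_force': 49.99967236071825, 'grip_width': 0.05913295052764566}
```

Call:
play_rows:
  steps:
    - [[0,0,0,0,0,0.05,0.05],[0,0,0,0,0,0.05,0.05]]

```text
time_s: 17.55
tool_pos: [0.5821, 0.2763, 0.0683]
tool_rot: [179.9, -0.2, 51.4]
force: [2.1, 1.1, 2.3]
grip_width: 0.059
grasp_force: 50.0
```

```bash
python3 st.py | grep -o "wrist.*"
```

```text
wrist_torque': array([ 0.212, -0.471,  0.585]), 'grasp_force': 49.999385168775916, 'grip_width': 0.05899502817453583}
```

Call:
play_rows:
  steps:
    - [[0,0,0,0,0,0.05,0.05]]

```text
time_s: 17.65
tool_pos: [0.5822, 0.2762, 0.0682]
tool_rot: [179.9, -0.2, 48.6]
force: [1.7, 1.2, 1.8]
grip_width: 0.0583
grasp_force: 50.0
```

```bash
python3 st.py | grep -o "wrist.*"
```

```text
wrist_torque': array([ 0.259, -0.548,  0.56 ]), 'grasp_force': 49.999274890869856, 'grip_width': 0.058292406719453835}
```

Call:
play_rows:
  steps:
    - [[0,0,0,0,0,0.05,0.05]]

```text
time_s: 17.75
tool_pos: [0.5822, 0.2762, 0.0682]
tool_rot: [179.9, -0.2, 45.7]
force: [2.9, 0.8, 1.0]
grip_width: 0.0591
grasp_force: 50.0
```

```bash
python3 st.py | grep -o "wrist.*"
```

```text
wrist_torque': array([ 0.253, -0.578,  0.527]), 'grasp_force': 49.99914916232228, 'grip_width': 0.05914659196842676}
```

Call:
play_rows:
  steps:
    - [[0,0,0,0,0,0.05,0.05]]

```text
time_s: 17.85
tool_pos: [0.5822, 0.2762, 0.0682]
tool_rot: [179.9, -0.2, 42.8]
force: [1.6, -0.1, 2.1]
grip_width: 0.059
grasp_force: 50.0
```

```bash
python3 st.py | grep -o "wrist.*"
```

```text
wrist_torque': array([ 0.236, -0.571,  0.547]), 'grasp_force': 49.999057771638036, 'grip_width': 0.0590135759765711}
```

Call:
play_rows:
  steps:
    - [[0,0,0,0,0,0.05,0.05]]

```text
time_s: 17.95
tool_pos: [0.5822, 0.2762, 0.0682]
tool_rot: [179.9, -0.2, 40.0]
force: [3.0, 0.5, 1.7]
grip_width: 0.0588
grasp_force: 50.0
```

```bash
python3 st.py | grep -o "wrist.*"
```

```text
wrist_torque': array([ 0.222, -0.516,  0.627]), 'grasp_force': 49.99900756403804, 'grip_width': 0.058759952856689494}
```

Call:
play_rows:
  steps:
    - [[0,0,0,0,0,0.05,0.05]]

```text
time_s: 18.05
tool_pos: [0.5822, 0.2762, 0.0683]
tool_rot: [179.9, -0.2, 37.1]
force: [3.5, 0.5, 1.3]
grip_width: 0.0592
grasp_force: 50.0
```

```bash
python3 st.py | grep -o "wrist.*"
```

```text
wrist_torque': array([ 0.211, -0.57 ,  0.695]), 'grasp_force': 49.99899599701166, 'grip_width': 0.05921119709032642}
```

Call:
play_rows:
  steps:
    - [[0,0,0,0,0,0.05,0.05]]

```text
time_s: 18.15
tool_pos: [0.5822, 0.2762, 0.0682]
tool_rot: [179.9, -0.2, 34.3]
force: [2.2, 0.7, 1.5]
grip_width: 0.0595
grasp_force: 50.0
```

```bash
python3 st.py | grep -o "wrist.*"
```

```text
wrist_torque': array([ 0.207, -0.595,  0.681]), 'grasp_force': 49.99882542528212, 'grip_width': 0.05948974166136599}
```

Call:
play_rows:
  steps:
    - [[0,0,0,0,0,0.05,0.05]]

```text
time_s: 18.25
tool_pos: [0.5822, 0.2761, 0.0682]
tool_rot: [179.9, -0.2, 31.4]
force: [2.9, 0.5, 1.4]
grip_width: 0.0593
grasp_force: 50.0
```

```bash
python3 st.py | grep -o "wrist.*"
```

```text
wrist_torque': array([ 0.188, -0.6  ,  0.734]), 'grasp_force': 49.99864015728235, 'grip_width': 0.05931551037905986}
```

Call:
play_rows:
  steps:
    - [[0,0,0,0,0,0,0.05],[0,0,0,0,0,0,0.05],[0,0,0,0,0,0,0.05]]

```text
time_s: 18.55
tool_pos: [0.5822, 0.2761, 0.0682]
tool_rot: [180.0, -0.2, 31.4]
force: [4.5, 2.4, 3.0]
grip_width: 0.0592
grasp_force: 50.0
```

```bash
python3 st.py | grep -o "wrist.*"
```

```text
wrist_torque': array([ 0.435, -1.058,  0.041]), 'grasp_force': 49.99981868080795, 'grip_width': 0.059155294008330854}
```

Call:
play_rows:
  steps:
    - [[0,0,0,0,0,0,0.087],[0,0,0,0,0,0,0.087],[0,0,0,0,0,0,0.087],[0,0,-0.02,0,0,0,0.087],[0,0,-0.04,0,0,0,0.087],[0,0,-0.04,0,0,0,0.087],[-0.03,0.04,0,0,0,0,0.087],[-0.03,0.04,0,0,0,0,0.087],[-0.03,0.04,0,0,0,0,0.087],[-0.03,0.04,0,0,0,0,0.087],[0,0,0,0,0,0,0.087]]

```text
time_s: 19.65
tool_pos: [0.5607, 0.0661, 0.1667]
tool_rot: [179.8, 0.3, 30.7]
force: [-0.3, -0.3, -0.7]
grip_width: 0.0869
grasp_force: 0.0
```

```bash
python3 - <<'E'
from h import *
print(get_obs()["tool_pos"],get_obs()["grip_width"])
t=read_camera("top");s=read_camera("scene")
im=np.zeros((600,800,3),np.uint8)
def put(f,x0,y0,x1,y1,k,X,Y):
    c=cv2.resize(f[y0:y1,x0:x1],None,fx=k,fy=k,interpolation=cv2.INTER_CUBIC);im[Y:Y+c.shape[0],X:X+c.shape[1]]=c
put(t["frame"],145,165,345,233,4,0,0)
put(s["frame"],290,245,495,380,2.4,0,276)
cv2.imwrite("pics/crop6.png",im[:,:,::-1])
E
```

```text
[0.5607442  0.06608237 0.16672296] 0.08689151201365206
```

View pics/crop6.png

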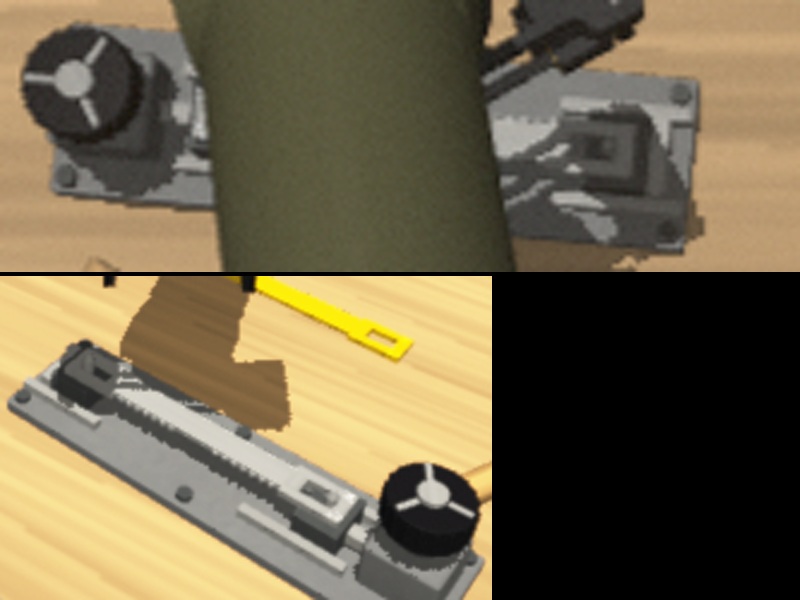

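Crop 6 shows the blade still flat with the posts in its slots (scene crop 320,490 and 95,372), and the gripper clear. The spokes have turned about 23° clockwise modulo 120°, which matches a 143° turn without slip.

```bash
python3 -c "
from cell import *
print(sign_off())"
```

```text
the job is handed in; nothing more can be done
None
```

The blade is seated flat over both posts and the wheel is wound to about 0.30 N m above slack (my estimate from noisy wrist readings; target 0.29), then released; I handed the job in at about 20 s and it returned no verdict.

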